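# Unhook the keycap caddy from its safety hooks

### The arm

A 7-joint arm with a two-finger parallel gripper is mounted at the origin on the work surface. World frame = base frame: x ahead of the robot, y to its left, z up, the work surface at z = 0. Lengths are in m, angles in rad, forces in N, time in s.
With the tool pointing down it reaches from about 0.425 to 0.925 m from the base axis. Payload 6.8 kg.
Tool frame: the origin (TCP) lies at the very end of the fingers, on their centre line; the grasp point (between the pads) lies 19 mm behind it; z points along the fingers, y is the line along which they close (so a half turn about z gives the same grasp; the last joint's range is limited). The gripper opens to 85 mm and grips with 20 to 120 N. Pads are 22 mm wide; open, the fingers measure 114 mm over their backs; the gripper's body (76 mm by 85 mm) begins 54 mm behind the grasp point. The pads swing forward as they close: fully open they stand 13 mm farther back than shut.
Start: joints at [1.119, 0.477, 0.022, 1.555, -0.011, 1.109, -0.083], TCP at [0.228, -0.636, 0.208] pointing down, gripper open.
Joint ranges: [-2.96, 2.96], [-0.34, 2.1], [-1.41, 1.46], [0.24, 2.44], [-1.37, 4.51], [0.17, 1.92], [-2.96, 2.96]. Speed limits (rad/s): [2.39, 2.39, 3.14, 3.14, 3.14, 3.14, 3.14].

### API

Orientations are given as a rotation vector (axis times angle).
In Python, from bench import r gives the robot as it stands.
- The arm moves only by the tool play_rows, never from a script. Its argument "targets" is text: rows parted by semicolons, each of 5 numbers parted by spaces: the closure, from -1 (fully open) to 1 (shut), then the shift along the tool's x, y, z in m, then the turn about the tool's z in rad. In form: gripper dx dy dz spin; .... A call has 1 to 8 rows; each row is the pose to reach, as a shift and turn from the pose commanded when the call began, along the tool's axes at that moment; what a row does not reach only later rows make up. A row lasts 1/12 s, in which the tool goes at most 41.7 mm and 7.16 degrees, less where a joint would pass 70% of its speed; a pose out of reach is approached as far as the arm can. A call with a gripper value outside its range is refused whole. The fingers move at their own pace and stop on an object; "squeeze" is the grip in N (left out, the last holds). Time passes only in rows, so rows that repeat a pose let the fingers close. It gives the time, the measured TCP pose, the force, the opening and the grip force at its end, in the units of the state.
- r.get_obs(): the state, without advancing time (a new reading comes with each control period).
- r.grab_frame(name): name is "side" or "top" or "wrist"; returns the picture (384x512x3 uint8, red, green, blue); there is no depth.
- r.camera_info(name): a dict with "fov_y" (degrees; the focal length in pixels is half the picture's height over the tangent of half this angle, whatever the lens; pixels are square), "cx", "cy" (the principal point, pixels), "k1" (the pictures are not rectified: a ray, as slopes to the right and down, at radius r is drawn at 1 + k1 r^2 times it, then the intrinsics apply), "position" and "rotation" of the camera in the world. Camera axes: x right, y down, z forward; pixel columns grow to the right and rows downward; lengths in m; the calibration is good to about 2 mm. A picture is of the moment at which its call begins: read the wrist's pose just before it. camera_info takes no time and is no camera call; for the wrist camera it gives the pose at the moment of the call.
- r.hand_in(): hands the job in; it is judged then, once.
The state is a dict: "clock": time; "joints": joint angles; "qvel": joint speeds; "tau": joint torques, N m; "tcp_pos": TCP position; "orientation": TCP orientation; "contact_force": force on the tool from outside, world axes, zero at the start; "moment": the same for the moment, N m; "grip_width": finger opening in m; "gripper_force": force on a finger pad.
Only numpy, scipy, OpenCV 4.12 (cv2) and the standard library are available. Lean on these libraries where they do the work, as an engineer would, in place of code of your own. Each camera call takes 0.05 s, during which the arm holds its last target. There are 200 camera calls.

### The job

Take the orange caddy of keycaps by its handle grip off the twin safety hook and set it down flat inside the blue tray, then let go. Push the handle bar gently back against the red sprung keepers until it comes free of the noses, and only then lift it over the noses and draw it out forwards, towards you; use the bar itself, not the gripper, to open the keepers, and never force the hooks. Keep the caddy level so nothing spills, put it down gently without dropping it, and leave everything else where it is.

Things in the scene. Friction and masses are not known exactly. Their poses are not given: they have to be found in the camera images.
- stand: Fixed twin safety-hook stand, yawed. Origin on the table, nominally under the caddy's handle bar; x points away from the robot (within 0.3 rad) and is the way the keepers are pushed open; y along the bar. Base plate x -60 to 135, y +-75, 8 mm high; posts and clamp at x 89 to 147 mm, up to 225 mm high; within 70 mm of the bar nothing of the stand is above 210 mm.
- hook_seat (a point): Fixed point midway between the two steel hooks (at y +-44 mm, each 10 mm wide), level with their flat seats, 186 mm above the table; axes as the stand's. Arms run back from the tips (somewhere in x -51 to -13 mm) to the posts, 12 mm deep; the bar lies on them, free to slide along x. From each tip a flat nose, 11 to 21 mm above the seat, reaches back (+x) over the 8 mm bar, leaving it 3 mm free.
- throat (a point): Nominal place of the throat (the gap up between nose edge and red keeper), at bar height midway between the hooks. Noses and keepers are one head clamped by hand: its true x is anywhere within 14 mm of this and is not reported, so feel for it. Closed, the throat is 5.5 mm: the 8 mm bar comes up only once it has pushed both keepers 2.5 mm or more back (+x).
- keepers (a point): Nominal middle between the two red keeper faces, 5.5 mm behind the nose edges, at bar height (true x within 14 mm, as for the throat; does not move with the keepers). Keepers reach 23 mm above the seat. Together they resist the bar with 2 N at first touch and 2.5 N more per mm: 8 N when the bar is just free, 13 N with 2 mm to spare; 14 mm travel. Over 22 N they are damaged.
- caddy: Loose open orange caddy of white keycaps, 80 (x) x 126 (y) x 55 (z) mm, about 0.3 to 0.45 kg, hung by its rigid steel bail, axes along the stand's. Origin at the centre of its underside. The bail's two 8 mm uprights stand at y = -59 and +59 mm, joined by an 8 mm round bar along y, 130 mm above the underside. Its rim hangs under the hook arms (59 mm of lift at most): draw it out past the tips before lifting high.
- caddy_grip (a point): Centre of the caddy's black handle grip, a block 16 (x) x 50 (y) x 16 (z) mm around the middle of the bar, free on all sides between the hooks: grip it from above with the fingers before and behind it (closing along the stand's x). Axes as the caddy's; 130 mm above the caddy's underside.
- tray_in (a point): Centre of the inner floor (5 mm above the table) of the fixed blue tray with a black rubber floor, inside 110 (x) x 156 (y) mm, walls 4 mm thick that rise 9 mm above the floor; x and y along its sides, yawed differently each time. The caddy goes in with its 80 mm side along the tray's 110 mm side, either way round.
- meter: Loose grey multimeter lying flat, 150 x 76 x 34 mm; bystander. Origin at its underside.
- spare_bin: Loose open orange bin without a handle, 100 x 105 x 50 mm; bystander, not the caddy. Origin at its underside.
- tape: Loose roll of red tape, 90 mm across, 22 mm high; bystander. Origin at its underside.
- stripper: Loose black wire stripper lying flat, about 150 mm long; bystander. Origin at its underside.
- switch_box: Loose clear box of key switches, 80 x 110 x 35 mm; bystander. Origin at its underside.
- tray: The same blue tray, origin on the table below the centre of its floor; outside 118 x 164 mm, 14 mm high.
There are look-alikes about, which are no part of the job. Leave any turquoise look-alike of the caddy alone.

How it is judged:
By the outcome, as a careful person would: the job done as asked, in the order asked, and still so for the second after the job is handed in, with the robot touching nothing.
It also fails if it takes over 56 s, if anything falls off the work surface, if the arm or the gripper's body presses on something with over 40 N, if the wrist force passes 120 N, or if a joint passes its speed limit or range.

## Working session

There is one attempt and no reset: what is moved stays moved. The work goes in short steps, Python scripts to look and compute and a tool call to move; the robot and the scene stay as the last step left them, time stands still between calls to the robot, and variables do not carry over. Pictures are saved under pics/ and viewed, at most 10 in all, crops included, and the job is handed in when it is done.

Besides the shell and the picture viewer there is one more tool, called after "Emit:" by a JSON object that holds its "api" and its "payload", one argument or row to a line. play_rows: Moves the arm, as the interface text tells. Its arguments: {"type":"object","properties":{"targets":{"type":"string"},"squeeze":{"type":"number"}},"required":["targets"]}

```bash
mkdir -p pics; cat > h.py <<'E'
from bench import r
import numpy as np, cv2
def snap(n,f):
    o=r.get_obs(); im=r.grab_frame(n); np.save('pics/'+f+'.npy',im); cv2.imwrite('pics/'+f+'.png',cv2.cvtColor(im,cv2.COLOR_RGB2BGR)); return im
def ray(ci,u,v):
    f=192/np.tan(np.radians(ci['fov_y'])/2); K=np.array([[f,0,ci['cx']],[0,f,ci['cy']],[0,0,1.]])
    p=cv2.undistortPoints(np.array([[[u,v]]],float),K,np.array([ci['k1'],0,0,0,0.]))[0,0]
    # k1 model: drawn = (1+k1 r^2)*ray
    R=np.array(ci['rotation']); R=R if R.shape==(3,3) else cv2.Rodrigues(R)[0]
    d=R@np.array([p[0],p[1],1]); return np.array(ci['position']),d
def at_z(ci,u,v,z):
    c,d=ray(ci,u,v); return c+d*(z-c[2])/d[2]
def proj(ci,P):
    f=192/np.tan(np.radians(ci['fov_y'])/2); R=np.array(ci['rotation']); R=R if R.shape==(3,3) else cv2.Rodrigues(R)[0]
    q=R.T@(np.array(P)-np.array(ci['position'])); s=q[:2]/q[2]; s=s*(1+ci['k1']*(s@s)); return f*s+[ci['cx'],ci['cy']]
E
python3 - <<'E'
from h import *
a=snap('top','t0'); b=snap('side','s0')
print(r.get_obs())
for n in('top','side','wrist'): print(r.camera_info(n))
E
```

```text
{'clock': 0.1, 'joints': array([ 1.11885353,  0.47773344,  0.02232819,  1.55630362, -0.01150139,
        1.10924305, -0.08307916]), 'qvel': array([-0.0009861 , -0.00084866,  0.00042078, -0.00100187, -0.00159152,
        0.00076114, -0.00099158]), 'tau': array([ 5.49172692e-03, -5.97753239e+01,  1.61410119e+00, -2.81953955e+01,
        1.27915945e-02,  5.01187387e-03, -2.12217896e-05]), 'tcp_pos': array([ 0.22736944, -0.63499303,  0.2074326 ]), 'orientation': array([-3.09377163e+00, -5.37273964e-01,  5.80013586e-04]), 'contact_force': array([ 0.37747275,  0.69292165, -0.08525735]), 'moment': array([-0.02502249, -0.00163464, -0.00954376]), 'gripper_force': 0.0, 'grip_width': 0.08504764132071195}
{'fov_y': 55.692553073000816, 'cx': 252.98908069655894, 'cy': 192.63356926825287, 'k1': -0.10777833129924785, 'position': array([ 0.40636755, -0.00224421,  1.14331733]), 'rotation': array([-2.14428553,  2.18777279, -0.06316804])}
{'fov_y': 52.985680059503956, 'cx': 252.43331998780744, 'cy': 184.59896283706072, 'k1': -0.13423712756997683, 'position': array([0.32824634, 0.74887111, 1.00685256]), 'rotation': array([-0.24681209,  2.85541092, -1.08555381])}
{'fov_y': 59.37360910472314, 'cx': 251.99569887163108, 'cy': 196.66789743175033, 'k1': 0.029093701841529946, 'position': array([ 0.29883292, -0.60956147,  0.37316109]), 'rotation': array([ 2.36007183, -1.66218051, -0.25374667])}
```

View pics/t0.png

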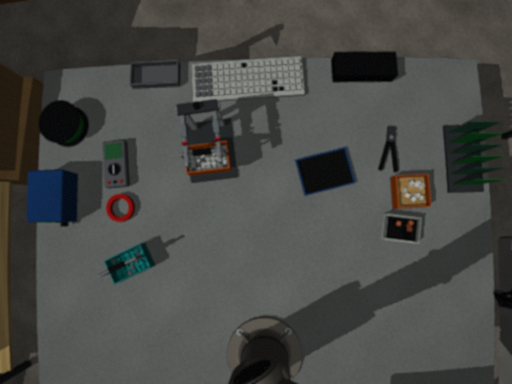

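View pics/s0.png

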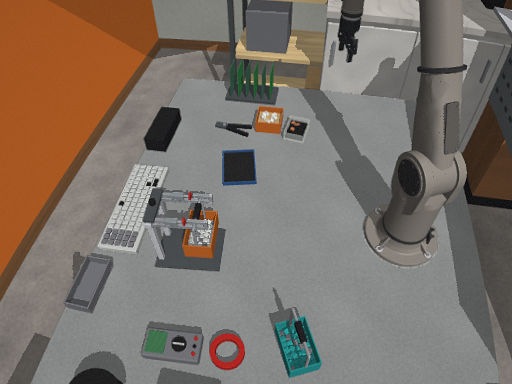

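Candidates (top view): the hung orange caddy with grip at (208,155), the turquoise look-alike (130,262), and the spare orange bin (411,190). Only the first hangs on the hooks. The blue tray is at (325,170). Next is a close crop.

```bash
python3 - <<'E'
import cv2,numpy as np
a=cv2.imread('pics/t0.png')[90:200,165:265]; b=cv2.imread('pics/s0.png')[180:275,140:235]
A=cv2.resize(a,(400,440),interpolation=cv2.INTER_CUBIC);B=cv2.resize(b,(400,400),interpolation=cv2.INTER_CUBIC)
o=np.zeros((440,800,3),np.uint8);o[:,:400]=A;o[:400,400:]=B
cv2.imwrite('pics/c1.png',o)
from h import *
# tray outer corners by blue mask
im=np.load('pics/t0.npy').astype(int); m=((im[...,2]>im[...,0]+40)&(im[...,2]>60)).astype(np.uint8); m[:,:280]=0;m[:,370:]=0
c=max(cv2.findContours(m,0,2)[0],key=cv2.contourArea); ci=r.camera_info('top')
box=cv2.boxPoints(cv2.minAreaRect(c)); P=np.array([at_z(ci,*p,0.012)[:2] for p in box]); print(box,P,P.mean(0))
for i in range(4): d=P[(i+1)%4]-P[i]; print(np.linalg.norm(d),np.degrees(np.arctan2(d[1],d[0])))
E
```

```text
[[343.00003 148.00002]
 [344.46463 147.48308]
 [350.46463 164.48308]
 [349.00003 165.00002]] [[ 0.63753256 -0.26147851]
 [ 0.63911321 -0.26622436]
 [ 0.58437248 -0.28279222]
 [ 0.58281416 -0.27806312]] [ 0.6109581  -0.27213955]
0.005002159258879386 -71.57920726877279
0.05719302226032646 -163.1610093573572
0.004979228605540326 108.23797715535684
0.05717651169851182 16.861546289995033
```

View pics/c1.png

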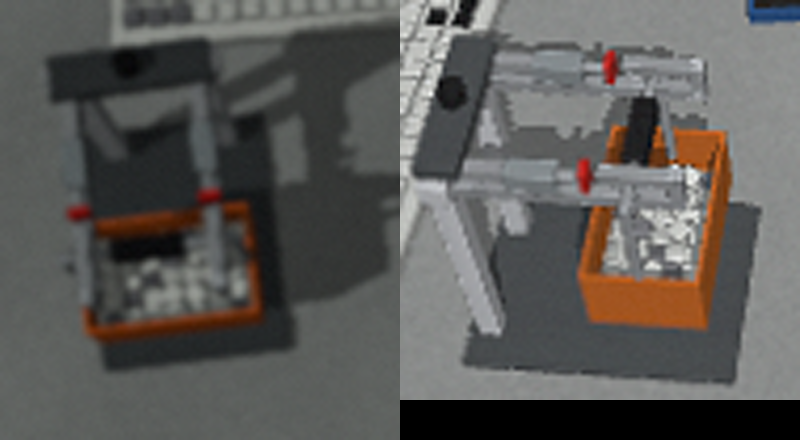

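The left half (top view) shows the black grip at about (202,151), with its top face spanning crop x 110–185. The red keepers are at (184.5,143) and (217,139), and the base plate corners at (191,182) and (238,177). In the right half (side view) the grip is at (197,211). This is the right caddy: orange, on the twin hook.

```bash
python3 - <<'E'
from h import *
t=r.camera_info('top');s=r.camera_info('side')
T=lambda x,y:(165+x/4-.4,90+y/4-.4); S=lambda x,y:(140+(x-400)/4.21-.4,180+y/4.21-.4)
def pr(n,P): print(n,P[:3].round(4))
g=T(148,247); pr('grip top',at_z(t,*g,.195)); pr('grip side',at_z(s,*S(640,130),.194))
c1,d1=ray(t,*g);c2,d2=ray(s,*S(640,130)); k=np.linalg.lstsq(np.c_[d1,-d2],c2-c1,rcond=None)[0]; pr('tri',(c1+d1*k[0]+c2+d2*k[1])/2); print(c1+d1*k[0]-c2-d2*k[1])
K=[at_z(t,*T(*p),.205) for p in((78,213),(208,196))]; 
for q in K: pr('keep t',q)
d=K[0]-K[1]; print('yaw from keepers',np.degrees(np.arctan2(-d[0],d[1])),np.linalg.norm(d))
K=[at_z(s,*S(*p),.205) for p in((584,176),(611,67))]
for q in K: pr('keep s',q)
d=K[0]-K[1]; print(np.degrees(np.arctan2(-d[0],d[1])),np.linalg.norm(d))
for n,p in(('bl',(103,370)),('br',(293,347))): pr(n,at_z(t,*T(*p),.008))
for n,p in(('front +y',(733,383)),('front -y',(760,207)),('back +y',(463,362))): pr(n,at_z(s,*S(*p),.008))
im=np.load('pics/t0.npy').astype(int)
m=((im.max(2)<60)|(im[...,2]>im[...,0]+20)).astype(np.uint8); mm=np.zeros_like(m); mm[135:208,285:368]=m[135:208,285:368]
c=max(cv2.findContours(mm,0,2)[0],key=cv2.contourArea); rc=cv2.minAreaRect(c);box=cv2.boxPoints(rc);P=np.array([at_z(t,*p,.012)[:2] for p in box]);print(box,P.mean(0))
for i in range(4): d=P[(i+1)%4]-P[i]; print(np.linalg.norm(d),np.degrees(np.arctan2(d[1],d[0])))
E
```

```text
grip top [0.5997 0.1562 0.195 ]
grip side [0.5995 0.1541 0.194 ]
tri [0.599  0.1559 0.1965]
[0.00074316 0.00010729 0.00016946]
keep t [0.6219 0.2013 0.205 ]
keep t [0.6308 0.1145 0.205 ]
yaw from keepers 5.858951168657289 0.0872212780168825
keep s [0.6204 0.2028 0.205 ]
keep s [0.6286 0.1152 0.205 ]
5.358004288529443 0.08794148578487407
bl [0.54   0.2239 0.008 ]
br [0.5548 0.0728 0.008 ]
front +y [0.5378 0.2225 0.008 ]
front -y [0.5523 0.0736 0.008 ]
back +y [0.7303 0.2408 0.008 ]
[[294.43918 158.91302]
 [346.76797 145.49539]
 [356.2313  182.40222]
 [303.9025  195.81985]] [ 0.56671437 -0.20288335]
0.17200295726567616 -76.63621037894728
0.12067579423246698 -168.21616434803883
0.17036506984105274 103.11771909591269
0.1199101234465994 12.557292470901508
```

```bash
cat >> h.py <<'E'
def go(x,y,z,yaw):
    "shift in tool axes and spin to bring TCP to x,y,z with tool y along yaw(deg)"
    o=r.get_obs(); R=cv2.Rodrigues(o['orientation'])[0]; d=R.T@(np.array([x,y,z])-o['tcp_pos'])
    a=np.degrees(np.arctan2(R[1,1],R[0,1])); t=(yaw-a+90)%180-90
    print('tcp',o['tcp_pos'].round(4),'ytool deg',a.round(2),'shift',d.round(4),'spin',np.radians(-t).round(4),'zt',R[:,2].round(4),'F',o['contact_force'].round(2),'w',o['grip_width'],o['clock'])
E
python3 - <<'E'
from h import *
go(.60,.155,.30,5.6); print(cv2.Rodrigues(r.get_obs()['orientation'])[0].round(3))
E
```

```text
tcp [ 0.2274 -0.635   0.2074] ytool deg -70.3 shift [ 0.6172 -0.6182 -0.0917] spin -1.3246 zt [-6.0e-04  1.4e-03 -1.0e+00] F [ 0.38  0.69 -0.09] w 0.08504764132071195 0.1
[[ 0.941  0.337 -0.001]
 [ 0.337 -0.941  0.001]
 [-0.    -0.002 -1.   ]]
```

Emit:
{"api": "play_rows", "payload": {
  "targets": "-1 0.22 -0.22 -0.09 -0.45;-1 0.22 -0.22 -0.09 -0.45;-1 0.22 -0.22 -0.09 -0.45;-1 0.22 -0.22 -0.09 -0.45;-1 0.22 -0.22 -0.09 -0.45;-1 0.22 -0.22 -0.09 -0.45;-1 0.22 -0.22 -0.09 -0.45;-1 0.22 -0.22 -0.09 -0.45"
}}

```text
clock: 0.77
tcp_pos: [0.3618, -0.3509, 0.2991]
orientation: [2.896, 1.218, 0.001]
contact_force: [1.1, 0.2, 0.5]
grip_width: 0.0858
gripper_force: 0.0
```

```bash
python3 -c "
from h import *
go(.60,.155,.30,5.6)"
```

```text
tcp [ 0.3618 -0.3509  0.2991] ytool deg -44.38 shift [ 0.5282 -0.1836 -0.0007] spin -0.8724 zt [ 5.e-04  2.e-04 -1.e+00] F [1.14 0.19 0.48] w 0.08576198990940186 0.7667
```

Emit:
{"api": "play_rows", "payload": {
  "targets": "-1 0.27 -0.09 0 -0.44;-1 0.27 -0.09 0 -0.44;-1 0.27 -0.09 0 -0.44;-1 0.27 -0.09 0 -0.44;-1 0.27 -0.09 0 -0.44;-1 0.27 -0.09 0 -0.44;-1 0.27 -0.09 0 -0.44;-1 0.27 -0.09 0 -0.44"
}}

```text
clock: 1.43
tcp_pos: [0.488, -0.0905, 0.2985]
orientation: [-2.551, -1.83, -0.005]
contact_force: [-0.3, 0.6, 0.3]
grip_width: 0.0852
gripper_force: 0.0
```

```bash
python3 -c "
from h import *
go(.60,.155,.30,5.6)"
```

```text
tcp [ 0.488  -0.0905  0.2985] ytool deg -18.68 shift [ 0.2684  0.0275 -0.0005] spin -0.4238 zt [ 0.0017  0.0033 -1.    ] F [-0.26  0.63  0.29] w 0.08522379695107758 1.4333
```

Emit:
{"api": "play_rows", "payload": {
  "targets": "-1 0.268 0.028 0 -0.424;-1 0.268 0.028 0 -0.424;-1 0.268 0.028 0 -0.424;-1 0.268 0.028 0 -0.424;-1 0.268 0.028 0 -0.424;-1 0.268 0.028 0 -0.424;-1 0.268 0.028 0 -0.424;-1 0.268 0.028 0 -0.424"
}}

```text
clock: 2.1
tcp_pos: [0.6007, 0.151, 0.2974]
orientation: [-2.112, -2.321, -0.003]
contact_force: [0.6, 0.3, -0.7]
grip_width: 0.0848
gripper_force: 0.0
```

```bash
python3 -c "
from h import *
go(.60,.155,.30,5.6)
ci=r.camera_info('wrist'); print(ci['position'],proj(ci,[.5995,.155,.198]))
im=snap('wrist','w1'); cv2.imwrite('pics/w1b.png',cv2.resize(cv2.cvtColor(im,4),(800,600),interpolation=2))
"
```

```text
tcp [0.6007 0.151  0.2974] ytool deg 5.4 shift [ 0.0041 -0.0003 -0.0026] spin -0.0035 zt [-0.0013  0.0035 -1.    ] F [ 0.6   0.32 -0.71] w 0.08482802027927006 2.1
[0.59397356 0.22582604 0.46345209] [250.75526651 184.89481679]
```

View pics/w1b.png

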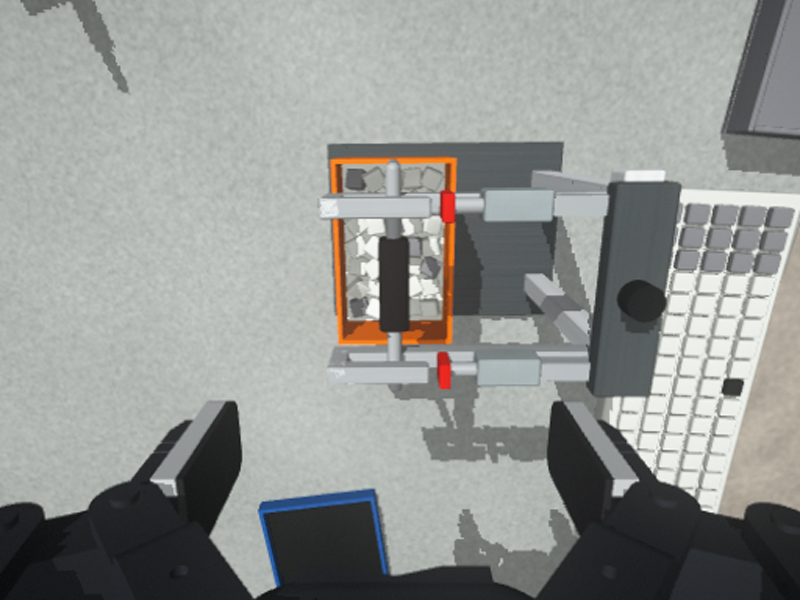

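The wrist view shows the grip centred at (394,283) in the enlarged picture (252.2,181.1 raw). The nose edges are at (431,207) and (429,372), and the keeper faces at (441,207) and (438,370). The bar sits about 30 px in front of the throat.

```bash
python3 -c "
from h import *
ci=r.camera_info('wrist'); k=1.5625
W=lambda x,y,z:at_z(ci,x/k-.2,y/k-.2,z)
g=W(394,283,.198); print('grip',g)
a=W(395,240,.198)-W(393.5,329,.198); print('bar ax',np.degrees(np.arctan2(-a[0],a[1])),np.linalg.norm(a))
a=W(393.5,165,.194)-W(394.5,385,.194); print('bar',np.degrees(np.arctan2(-a[0],a[1])),np.linalg.norm(a))
N=[W(431,207,.207),W(429,372,.207)];K=[W(441,207,.209),W(438.5,370,.209)]
for n,(p,q) in(('nose',N),('keep',K)): print(n,p,q,np.degrees(np.arctan2(-(p-q)[0],(p-q)[1])),np.linalg.norm(p-q))
ex=np.array([np.cos(np.radians(5.6)),np.sin(np.radians(5.6)),0])
print('nose rel',((N[0]+N[1])/2-g)@ex,'keep',((K[0]+K[1])/2-g)@ex)
go(g[0],g[1],.171,5.6)
"
```

```text
grip [0.59987739 0.15492203 0.198     ]
bar ax 4.2800574722948115 0.047828812618161944
bar 5.461074873416237 0.11895589324050396
nose [0.61396609 0.19635232 0.207     ] [0.62252609 0.11054141 0.207     ] 5.696652335240185 0.08623679510577108
keep [0.61855651 0.196989   0.209     ] [0.62713568 0.1130083  0.209     ] 5.83289954198318 0.08441777215427577
nose rel 0.01813708687218528 keep 0.0228665664464509
tcp [0.6004 0.1477 0.2974] ytool deg 5.24 shift [0.0071 0.0004 0.1264] spin -0.0063 zt [-0.0017  0.0012 -1.    ] F [0.   0.23 0.29] w 0.08567391399599344 2.15
```

Emit:
{"api": "play_rows", "payload": {
  "targets": "-1 0.006 0 0.03 -0.006;-1 0.006 0 0.06 -0.006;-1 0.006 0 0.08 -0.006;-1 0.006 0 0.10 -0.006;-1 0.006 0 0.10 -0.006;-1 0.006 0 0.10 -0.006"
}}

```text
clock: 2.65
tcp_pos: [0.5995, 0.1489, 0.1976]
orientation: [-2.118, -2.32, 0.004]
contact_force: [0.6, 0.7, 0.4]
grip_width: 0.0848
gripper_force: 0.0
```

```bash
python3 -c "
from h import *
go(.5995,.155,.171,5.6)"
```

```text
tcp [0.5995 0.1489 0.1976] ytool deg 5.22 shift [0.0061 0.0006 0.0266] spin -0.0067 zt [-0.0023 -0.0015 -1.    ] F [0.56 0.66 0.43] w 0.08481900863765686 2.65
```

Emit:
{"api": "play_rows", "payload": {
  "targets": "-1 0.006 0 0.015 -0.006;-1 0.006 0 0.027 -0.006;-1 0.006 0 0.027 -0.006;-1 0.006 0 0.027 -0.006;-1 0.006 0 0.027 -0.006"
}}

```text
clock: 3.07
tcp_pos: [0.6002, 0.1567, 0.1723]
orientation: [2.109, 2.327, 0.001]
contact_force: [0.1, 0.5, -0.7]
grip_width: 0.0858
gripper_force: 0.0
```

```bash
python3 -c "
from h import *
go(.5995,.155,.171,5.6)
ci=r.camera_info('wrist')
im=snap('wrist','w2'); cv2.imwrite('pics/w2b.png',cv2.resize(cv2.cvtColor(im,4),(800,600),interpolation=2))
print(ci); go(.5995,.155,.171,5.6)
"
```

```text
tcp [0.6002 0.1567 0.1723] ytool deg 5.64 shift [-0.0016 -0.0008  0.0013] spin 0.0006 zt [ 0.0012  0.     -1.    ] F [ 0.07  0.54 -0.71] w 0.08578003816714912 3.0667
{'fov_y': 59.37360910472314, 'cx': 251.99569887163108, 'cy': 196.66789743175033, 'k1': 0.029093701841529946, 'position': array([0.59276411, 0.23209496, 0.33800894]), 'rotation': array([2.83841562, 0.13859779, 0.02341654])}
tcp [0.6002 0.1569 0.1723] ytool deg 5.64 shift [-0.0018 -0.0009  0.0013] spin 0.0007 zt [ 1.4e-03  2.0e-04 -1.0e+00] F [1.04 1.26 0.52] w 0.08514317668960128 3.1167
```

View pics/w2b.png

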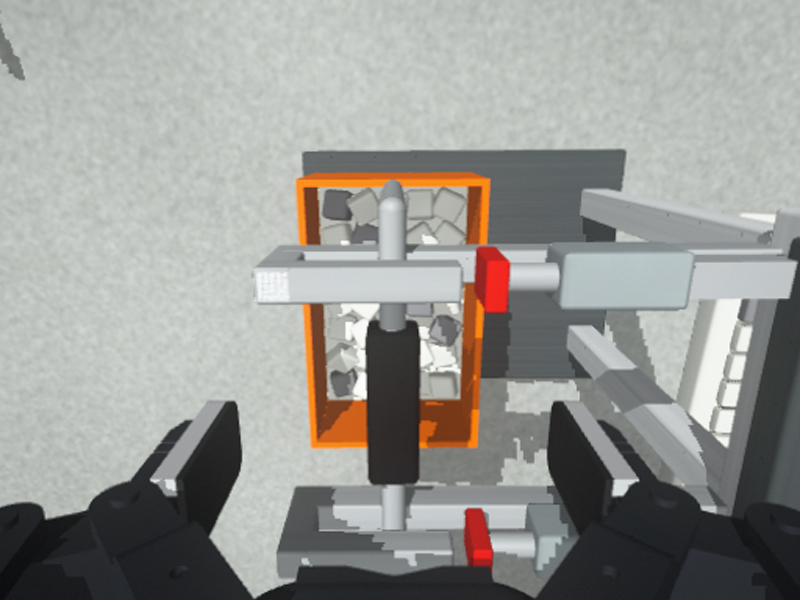

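The picture shows the grip centred between the open fingers (393 against 394) and clear of both hooks. I'll close on it.

Emit:
{"api": "play_rows", "payload": {
  "targets": "0 -0.001 -0.001 0.001 0;1 -0.001 -0.001 0.001 0;1 -0.001 -0.001 0.001 0;1 -0.001 -0.001 0.001 0;1 -0.001 -0.001 0.001 0;1 -0.001 -0.001 0.001 0;1 -0.001 -0.001 0.001 0;1 -0.001 -0.001 0.001 0",
  "squeeze": 60
}}

```text
clock: 3.78
tcp_pos: [0.5989, 0.156, 0.1706]
orientation: [2.109, 2.328, 0.001]
contact_force: [-1.1, -0.9, 2.5]
grip_width: 0.0137
gripper_force: 58.6
```

```bash
python3 -c "
from h import *
go(.5995,.155,.171,5.6)"
```

```text
tcp [0.5989 0.156  0.1706] ytool deg 5.67 shift [-0.0011  0.0005 -0.0004] spin 0.0012 zt [ 5.e-04  1.e-04 -1.e+00] F [-1.11 -0.9   2.47] w 0.013731677360763634 3.7833
```

Emit:
{"api": "play_rows", "payload": {
  "targets": "1 0 0 -0.001 0;1 0 0.003 -0.001 0;1 0 0.006 -0.001 0;1 0 0.009 -0.001 0;1 0 0.012 -0.001 0;1 0 0.012 -0.001 0;1 0 0.012 -0.001 0;1 0 0.012 -0.001 0"
}}

```text
clock: 4.45
tcp_pos: [0.6105, 0.157, 0.171]
orientation: [-2.109, -2.328, 0.001]
contact_force: [-0.4, 1.0, -3.5]
grip_width: 0.0134
gripper_force: 58.6
```

```bash
python3 -c "
from h import *
go(.61,.157,.171,5.6)"
```

```text
tcp [0.6105 0.157  0.171 ] ytool deg 5.67 shift [ 0.     -0.0005  0.    ] spin 0.0013 zt [-5.e-04 -1.e-04 -1.e+00] F [-0.38  0.96 -3.48] w 0.013378891684091855 4.45
```

Emit:
{"api": "play_rows", "payload": {
  "targets": "1 0 0.002 0 0;1 0 0.004 0 0;1 0 0.005 0 0;1 0 0.005 0 0;1 0 0.005 0 0"
}}

```text
clock: 4.87
tcp_pos: [0.6157, 0.1576, 0.1713]
orientation: [-2.109, -2.329, 0.0]
contact_force: [-0.6, 0.4, -4.2]
grip_width: 0.0136
gripper_force: 58.6
```

Emit:
{"api": "play_rows", "payload": {
  "targets": "1 0 0.001 0 0;1 0 0.0015 0 0;1 0 0.0015 0 0;1 0 0.0015 0 0"
}}

```text
clock: 5.2
tcp_pos: [0.6171, 0.1577, 0.1713]
orientation: [2.109, 2.329, -0.0]
contact_force: [-0.1, 0.3, -3.4]
grip_width: 0.0138
gripper_force: 58.6
```

Emit:
{"api": "play_rows", "payload": {
  "targets": "1 0 0.0005 0 0;1 0 0.001 0 0;1 0 0.001 0 0;1 0 0.001 0 0"
}}

```text
clock: 5.53
tcp_pos: [0.6182, 0.1578, 0.1713]
orientation: [2.109, 2.329, 0.0]
contact_force: [-0.7, 0.1, -3.4]
grip_width: 0.0136
gripper_force: 58.6
```

Emit:
{"api": "play_rows", "payload": {
  "targets": "1 0 0.0005 0 0;1 0 0.001 0 0;1 0 0.001 0 0;1 0 0.001 0 0"
}}

```text
clock: 5.87
tcp_pos: [0.6192, 0.1579, 0.1713]
orientation: [2.109, 2.329, 0.0]
contact_force: [0.1, -0.0, -3.7]
grip_width: 0.0134
gripper_force: 58.6
```

Emit:
{"api": "play_rows", "payload": {
  "targets": "1 0 0.0005 0 0;1 0 0.001 0 0;1 0 0.001 0 0;1 0 0.001 0 0"
}}

```text
clock: 6.2
tcp_pos: [0.6197, 0.158, 0.1712]
orientation: [-2.108, -2.328, 0.001]
contact_force: [-1.6, -1.3, -2.7]
grip_width: 0.0133
gripper_force: 58.7
```

Emit:
{"api": "play_rows", "payload": {
  "targets": "1 0 0.0005 0 0;1 0 0.001 0 0;1 0 0.001 0 0;1 0 0.001 0 0"
}}

```text
clock: 6.53
tcp_pos: [0.6206, 0.1581, 0.1712]
orientation: [-2.108, -2.328, 0.001]
contact_force: [-4.0, -0.3, -1.5]
grip_width: 0.0134
gripper_force: 58.8
```

Emit:
{"api": "play_rows", "payload": {
  "targets": "1 0 0.0005 0 0;1 0 0.001 0 0;1 0 0.001 0 0;1 0 0.001 0 0"
}}

```text
clock: 6.87
tcp_pos: [0.6213, 0.1582, 0.1711]
orientation: [-2.108, -2.328, 0.002]
contact_force: [-6.7, -0.6, -0.8]
grip_width: 0.0135
gripper_force: 59.0
```

Emit:
{"api": "play_rows", "payload": {
  "targets": "1 0 0.0005 0 0;1 0 0.001 0 0;1 0 0.001 0 0;1 0 0.001 0 0"
}}

```text
clock: 7.2
tcp_pos: [0.6219, 0.1583, 0.1711]
orientation: [-2.108, -2.328, 0.004]
contact_force: [-6.3, -0.9, 0.8]
grip_width: 0.0131
gripper_force: 59.1
```

Emit:
{"api": "play_rows", "payload": {
  "targets": "1 0 0.0005 0 0;1 0 0.001 0 0;1 0 0.001 0 0;1 0 0.001 0 0"
}}

```text
clock: 7.53
tcp_pos: [0.6224, 0.1583, 0.1711]
orientation: [-2.107, -2.328, 0.005]
contact_force: [-8.6, -2.1, 1.0]
grip_width: 0.0136
gripper_force: 59.2
```

Emit:
{"api": "play_rows", "payload": {
  "targets": "1 0 0.0005 0 0;1 0 0.001 0 0;1 0 0.001 0 0;1 0 0.001 0 0"
}}

```text
clock: 7.87
tcp_pos: [0.623, 0.1584, 0.171]
orientation: [-2.107, -2.327, 0.006]
contact_force: [-9.8, -1.7, 1.9]
grip_width: 0.0135
gripper_force: 59.3
```

Emit:
{"api": "play_rows", "payload": {
  "targets": "1 0 0.0005 0 0;1 0 0.001 0 0;1 0 0.001 0 0;1 0 0.001 0 0"
}}

```text
clock: 8.2
tcp_pos: [0.6235, 0.1584, 0.1709]
orientation: [-2.106, -2.327, 0.007]
contact_force: [-11.5, -2.6, 2.5]
grip_width: 0.0134
gripper_force: 59.3
```

```bash
python3 -c "
from h import *
go(.622,.158,.171,5.6); F=[r.get_obs()['contact_force']]
ci=r.camera_info('wrist')
im=snap('wrist','w3'); cv2.imwrite('pics/w3b.png',cv2.resize(cv2.cvtColor(im,4)[130:390,150:512],(800,575),interpolation=2))
go(.622,.158,.171,5.6)
"
```

```text
tcp [0.6235 0.1584 0.1709] ytool deg 5.7 shift [-0.0003 -0.0015 -0.0001] spin 0.0018 zt [-0.0051 -0.0016 -1.    ] F [-11.53  -2.59   2.5 ] w 0.013421668571372879 8.2
tcp [0.6235 0.1585 0.1709] ytool deg 5.71 shift [-0.0003 -0.0016 -0.0001] spin 0.0018 zt [-0.005  -0.0016 -1.    ] F [-11.58  -2.33   2.14] w 0.013313251395486505 8.25
```

View pics/w3b.png

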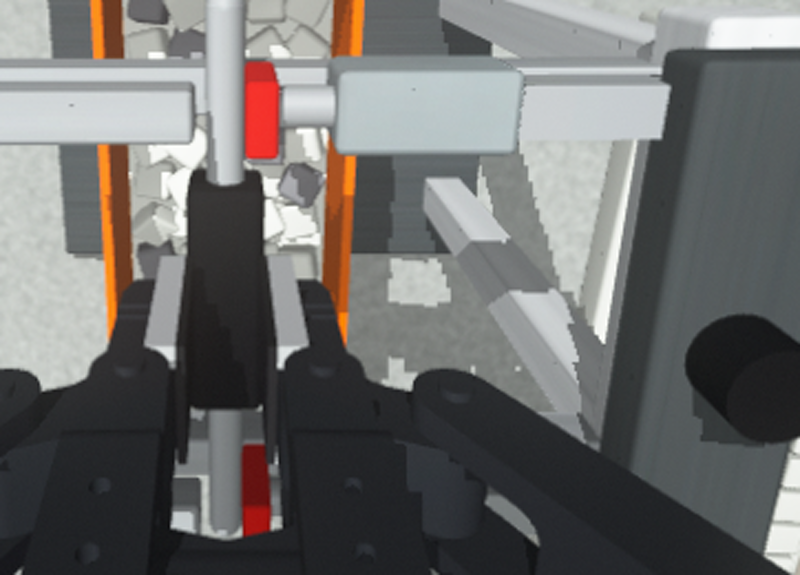

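The picture shows the bar (208–243) clear of the nose edge (194, and about 202 on the lower hook) and pressing the keeper face (245). The force is about 12 N. It's free, so I'll lift straight up.

Emit:
{"api": "play_rows", "payload": {
  "targets": "1 0 0 -0.002 0;1 0 0 -0.005 0;1 0 0 -0.008 0;1 0 0 -0.011 0;1 0 0 -0.011 0;1 0 0 -0.011 0"
}}

```text
clock: 8.75
tcp_pos: [0.6229, 0.1581, 0.1805]
orientation: [-2.106, -2.327, 0.01]
contact_force: [-9.9, -1.8, -3.4]
grip_width: 0.0131
gripper_force: 59.1
```

```bash
python3 -c "
from h import *
go(.622,.158,.171,5.6)"
```

```text
tcp [0.6229 0.1581 0.1805] ytool deg 5.71 shift [ 0.     -0.0008  0.0095] spin 0.0019 zt [-0.0069 -0.0021 -1.    ] F [-9.85 -1.84 -3.41] w 0.013065632113264858 8.75
```

Emit:
{"api": "play_rows", "payload": {
  "targets": "1 0 0.001 -0.002 0;1 0 0.001 -0.005 0;1 0 0.001 -0.008 0;1 0 0.001 -0.011 0;1 0 0.001 -0.014 0;1 0 0.001 -0.014 0;1 0 0.001 -0.014 0"
}}

```text
clock: 9.33
tcp_pos: [0.6285, 0.1589, 0.1968]
orientation: [2.108, 2.327, 0.004]
contact_force: [-0.1, -0.5, -3.7]
grip_width: 0.0133
gripper_force: 59.4
```

```bash
python3 -c "
from h import *
go(.622,.158,.171,5.6)"
```

```text
tcp [0.6285 0.1589 0.1968] ytool deg 5.65 shift [-0.0002 -0.0066  0.0258] spin 0.0009 zt [ 3.e-03  8.e-04 -1.e+00] F [-0.11 -0.48 -3.66] w 0.013270279588511543 9.3333
```

Emit:
{"api": "play_rows", "payload": {
  "targets": "1 0 0 -0.004 0;1 0 0 -0.008 0;1 0 -0.004 -0.008 0;1 0 -0.012 -0.008 0;1 0 -0.024 -0.008 0;1 0 -0.037 -0.008 0;1 0 -0.05 -0.008 0;1 0 -0.06 -0.008 0"
}}

```text
clock: 10.0
tcp_pos: [0.5656, 0.1526, 0.2042]
orientation: [-2.108, -2.329, 0.001]
contact_force: [0.4, 0.1, -2.9]
grip_width: 0.0137
gripper_force: 59.4
```

Emit:
{"api": "play_rows", "payload": {
  "targets": "1 0 -0.012 0 0;1 0 -0.024 0 0;1 0 -0.036 0 0;1 0 -0.048 0 0;1 0 -0.058 0 0;1 0 -0.064 0 0;1 0 -0.066 0 0;1 0 -0.066 0 0"
}}

```text
clock: 10.67
tcp_pos: [0.5015, 0.1462, 0.2045]
orientation: [2.108, 2.328, 0.0]
contact_force: [-0.2, 0.3, -3.6]
grip_width: 0.0129
gripper_force: 59.4
```

```bash
python3 -c "
from h import *
go(.49,.145,.24,5.6)
im=snap('side','s4'); cv2.imwrite('pics/s4b.png',cv2.resize(cv2.cvtColor(im,4)[100:340,80:400],(800,600),interpolation=2))
"
```

```text
tcp [0.5015 0.1462 0.2045] ytool deg 5.68 shift [-0.0001 -0.0116 -0.0355] spin 0.0014 zt [ 6.e-04 -2.e-04 -1.e+00] F [-0.24  0.25 -3.58] w 0.01294724352031148 10.6667
```

View pics/s4b.png

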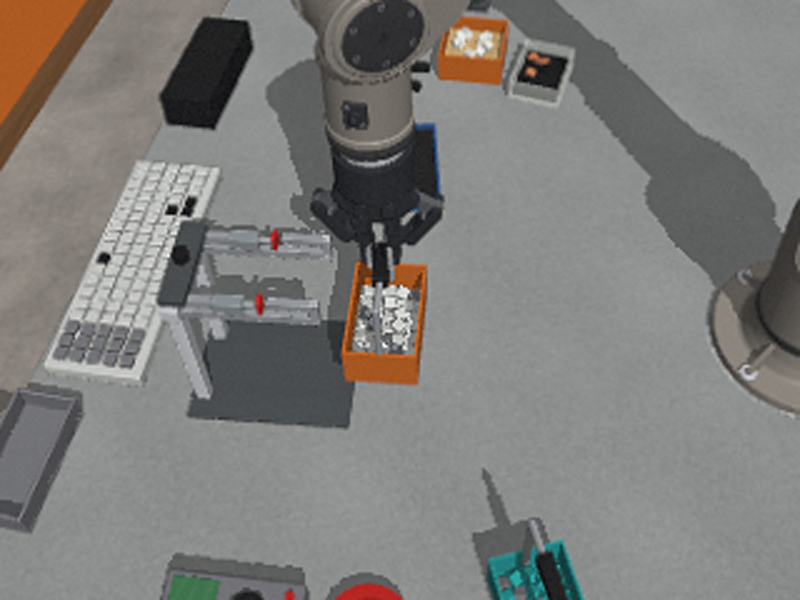

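The picture shows the caddy fully past the hook tips (rim at 345, tips at about 325), level and full, with the keepers closed. I'll carry it to the tray.

```bash
python3 -c "
from h import *
go(.50,0,.2045,5.6);go(.567,-.203,.2045,12.5)
"
```

```text
tcp [0.5021 0.1463 0.2045] ytool deg 5.67 shift [-0.1453 -0.0165  0.    ] spin 0.0012 zt [ 8.e-04  1.e-04 -1.e+00] F [ 1.02  0.48 -3.08] w 0.013353280991177257 10.7167
tcp [0.5021 0.1463 0.2045] ytool deg 5.67 shift [-3.54e-01  3.01e-02  1.00e-04] spin -0.1193 zt [ 8.e-04  1.e-04 -1.e+00] F [ 1.02  0.48 -3.08] w 0.013353280991177257 10.7167
```

Emit:
{"api": "play_rows", "payload": {
  "targets": "1 -0.006 -0.001 0 0;1 -0.018 -0.003 0 0;1 -0.034 -0.005 0 0;1 -0.054 -0.008 0 0;1 -0.074 -0.010 0 0;1 -0.094 -0.012 0 0;1 -0.114 -0.014 0 0;1 -0.134 -0.014 0 0"
}}

```text
clock: 11.38
tcp_pos: [0.5011, 0.01, 0.2043]
orientation: [-2.109, -2.328, 0.0]
contact_force: [1.2, -0.0, -4.2]
grip_width: 0.0134
gripper_force: 59.4
```

Emit:
{"api": "play_rows", "payload": {
  "targets": "1 -0.022 0.003 0 -0.015;1 -0.044 0.007 0 -0.03;1 -0.066 0.012 0 -0.045;1 -0.088 0.017 0 -0.06;1 -0.110 0.022 0 -0.075;1 -0.128 0.027 0 -0.09;1 -0.142 0.031 0 -0.1;1 -0.150 0.034 0 -0.11"
}}

```text
clock: 12.05
tcp_pos: [0.5502, -0.1375, 0.2039]
orientation: [1.981, 2.438, -0.001]
contact_force: [0.5, -0.4, -3.2]
grip_width: 0.0134
gripper_force: 59.4
```

```bash
python3 -c "
from h import *
go(.567,-.203,.2045,12.5)
"
```

```text
tcp [ 0.5502 -0.1375  0.2039] ytool deg 11.82 shift [-0.0675  0.0031 -0.0005] spin -0.0118 zt [-0.e+00 -6.e-04 -1.e+00] F [ 0.46 -0.38 -3.2 ] w 0.013354196001596614 12.05
```

Emit:
{"api": "play_rows", "payload": {
  "targets": "1 -0.012 0 0 -0.01;1 -0.028 0.001 0 -0.012;1 -0.044 0.002 0 -0.012;1 -0.056 0.003 0 -0.012;1 -0.064 0.003 0 -0.012;1 -0.067 0.003 0 -0.012;1 -0.067 0.003 0 -0.012;1 -0.067 0.003 0 -0.012"
}}

```text
clock: 12.72
tcp_pos: [0.5664, -0.1985, 0.2042]
orientation: [-1.962, -2.453, -0.001]
contact_force: [-0.6, 0.5, -2.7]
grip_width: 0.0134
gripper_force: 59.4
```

```bash
python3 -c "
from h import *
go(.567,-.203,.16,12.5)
a=snap('side','s5'); ci=r.camera_info('side')
from math import *
# predicted outer tray corners
for sx,sy in((-1,-1),(-1,1),(1,1),(1,-1)):
  c,s=cos(radians(12.5)),sin(radians(12.5)); p=[.567+c*.059*sx-s*.082*sy,-.203+s*.059*sx+c*.082*sy,.014]; print(proj(ci,p).round(1), end=' ')
b=snap('wrist','w5')
o=np.hstack([cv2.resize(cv2.cvtColor(np.load('pics/s0.npy'),4)[140:195,210:270],(400,367),interpolation=2),cv2.resize(cv2.cvtColor(b,4),(400,300),interpolation=2).repeat(1,0) if 0 else cv2.resize(cv2.cvtColor(b,4),(400,367),interpolation=2)])
cv2.imwrite('pics/c5.png',o)
"
```

```text
tcp [ 0.5664 -0.1985  0.2042] ytool deg 12.69 shift [-0.0046 -0.0004  0.0442] spin 0.0034 zt [-2.e-04  7.e-04 -1.e+00] F [-0.58  0.46 -2.7 ] w 0.013447814329904254 12.7167
[253.4 149.2] [255.4 181.4] [221.5 182.8] [222.1 150.4]
```

View pics/c5.png

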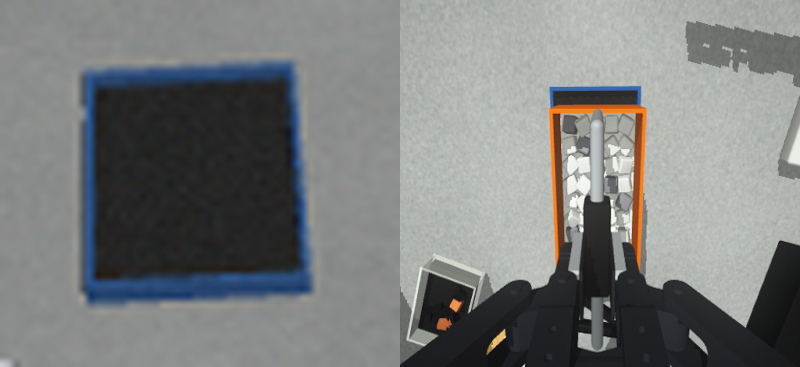

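The left half (side view, before the carry) shows the tray's rim corners at about (222.5,151), (254,149), (256,182.5), within 1 px of my prediction. The right half (wrist view) shows the caddy centred and parallel over the tray. I'll check the far edge (250,91), then lower.

```bash
python3 -c "
from h import *
ci=r.camera_info('wrist')
p=at_z(ci,250,91,.014);c,s=np.cos(np.radians(12.5)),np.sin(np.radians(12.5))
print(p, p[:2]-.082*np.array([-s,c])); go(.567,-.203,.125,12.5)
"
```

```text
[ 0.54804541 -0.12338009  0.014     ] [ 0.56579346 -0.20343637]
tcp [ 0.5665 -0.1981  0.2044] ytool deg 12.74 shift [-0.0049 -0.0006  0.0794] spin 0.0043 zt [-0.e+00  5.e-04 -1.e+00] F [ 0.52 -0.02 -3.18] w 0.013443948641901045 12.8167
```

Emit:
{"api": "play_rows", "payload": {
  "targets": "1 -0.001 0 0.005 0;1 -0.003 0 0.015 0;1 -0.004 0 0.028 0;1 -0.004 0 0.041 0;1 -0.004 0 0.053 0;1 -0.004 0 0.060 0;1 -0.004 0 0.060 0;1 -0.004 0 0.060 0"
}}

```text
clock: 13.48
tcp_pos: [0.5671, -0.203, 0.1436]
orientation: [-1.962, -2.452, 0.0]
contact_force: [-0.4, 0.2, -3.2]
grip_width: 0.0131
gripper_force: 59.4
```

```bash
python3 -c "
from h import *
go(.567,-.203,.1156,12.5)
"
```

```text
tcp [ 0.5671 -0.203   0.1436] ytool deg 12.67 shift [-0.     -0.0001  0.028 ] spin 0.003 zt [-1.1e-03  6.0e-04 -1.0e+00] F [-0.44  0.19 -3.16] w 0.013121076379689626 13.4833
```

Tray centre confirmed as (0.566,-0.203). I'll lower gently until it touches.

Emit:
{"api": "play_rows", "payload": {
  "targets": "1 0 0 0.006 0;1 0 0 0.012 0;1 0 0 0.017 0;1 0 0 0.021 0;1 0 0 0.024 0;1 0 0 0.024 0;1 0 0 0.024 0"
}}

```text
clock: 14.07
tcp_pos: [0.5673, -0.2032, 0.1202]
orientation: [-1.963, -2.453, 0.0]
contact_force: [-0.3, -0.5, -2.8]
grip_width: 0.0131
gripper_force: 59.4
```

Emit:
{"api": "play_rows", "payload": {
  "targets": "1 0 0 0.001 0;1 0 0 0.002 0;1 0 0 0.003 0;1 0 0 0.003 0;1 0 0 0.003 0"
}}

```text
clock: 14.48
tcp_pos: [0.5674, -0.2032, 0.1173]
orientation: [1.963, 2.453, -0.0]
contact_force: [-0.5, 0.4, -2.5]
grip_width: 0.0135
gripper_force: 59.4
```

Emit:
{"api": "play_rows", "payload": {
  "targets": "1 0 0 0.0005 0;1 0 0 0.001 0;1 0 0 0.001 0;1 0 0 0.001 0"
}}

```text
clock: 14.82
tcp_pos: [0.5673, -0.2032, 0.1163]
orientation: [-1.963, -2.453, 0.0]
contact_force: [0.2, 0.5, -4.0]
grip_width: 0.013
gripper_force: 59.4
```

Emit:
{"api": "play_rows", "payload": {
  "targets": "1 0 0 0.0005 0;1 0 0 0.001 0;1 0 0 0.001 0;1 0 0 0.001 0"
}}

```text
clock: 15.15
tcp_pos: [0.5674, -0.2032, 0.1153]
orientation: [-1.963, -2.453, 0.0]
contact_force: [-0.5, -0.1, -2.9]
grip_width: 0.013
gripper_force: 59.4
```

Emit:
{"api": "play_rows", "payload": {
  "targets": "1 0 0 0.0005 0;1 0 0 0.001 0;1 0 0 0.001 0;1 0 0 0.001 0"
}}

```text
clock: 15.48
tcp_pos: [0.5681, -0.203, 0.1149]
orientation: [1.962, 2.452, 0.001]
contact_force: [0.7, 0.9, 0.7]
grip_width: 0.0135
gripper_force: 59.9
```

Emit:
{"api": "play_rows", "payload": {
  "targets": "1 0 0 0.0005 0;1 0 0 0.001 0;1 0 0 0.001 0;1 0 0 0.001 0"
}}

```text
clock: 15.82
tcp_pos: [0.5683, -0.203, 0.1147]
orientation: [1.962, 2.452, 0.001]
contact_force: [-1.6, 2.8, 7.5]
grip_width: 0.0132
gripper_force: 60.8
```

Emit:
{"api": "play_rows", "payload": {
  "targets": "1 0 0 -0.001 0;1 0 0 -0.001 0;0.6 0 0 -0.001 0;0.3 0 0 -0.001 0;-0.2 0 0 -0.001 0;-1 0 0 -0.001 0;-1 0 0 -0.001 0;-1 0 0 -0.001 0",
  "squeeze": 20
}}

```text
clock: 16.48
tcp_pos: [0.5672, -0.2033, 0.1141]
orientation: [-1.963, -2.453, 0.0]
contact_force: [0.8, 0.1, -0.2]
grip_width: 0.0765
gripper_force: 0.0
```

Emit:
{"api": "play_rows", "payload": {
  "targets": "-1 0 0 0 0;-1 0 0 0 0;-1 0 0 -0.01 0;-1 0 0 -0.03 0;-1 0 0 -0.06 0;-1 0 0 -0.09 0;-1 0 0 -0.12 0;-1 0 0 -0.15 0"
}}

```text
clock: 17.15
tcp_pos: [0.5672, -0.203, 0.2667]
orientation: [1.962, 2.453, 0.001]
contact_force: [1.6, 0.0, 0.9]
grip_width: 0.0853
gripper_force: 0.0
```

Emit:
{"api": "play_rows", "payload": {
  "targets": "-1 0 -0.03 -0.03 0;-1 0 -0.06 -0.03 0;-1 0 -0.09 -0.03 0;-1 0 -0.1 -0.03 0;-1 0 -0.1 -0.03 0;-1 0 -0.1 -0.03 0"
}}

```text
clock: 17.65
tcp_pos: [0.47, -0.2252, 0.2951]
orientation: [1.963, 2.451, 0.0]
contact_force: [-0.3, 0.2, 0.4]
grip_width: 0.0852
gripper_force: 0.0
```

```bash
python3 -c "
from h import *
go(.567,-.203,.3,12.5)
a=snap('side','s6');b=snap('wrist','w6')
cv2.imwrite('pics/c6.png',np.hstack([cv2.resize(cv2.cvtColor(a,4)[110:230,160:280],(400,400),interpolation=2),cv2.resize(cv2.cvtColor(b,4),(400,300),interpolation=3) if 0 else cv2.resize(cv2.cvtColor(b,4),(400,400),interpolation=3)]))
"
```

```text
tcp [ 0.47   -0.2252  0.2951] ytool deg 12.62 shift [ 0.0004  0.0996 -0.0048] spin 0.0021 zt [ 1.1e-03 -7.0e-04 -1.0e+00] F [-0.33  0.21  0.45] w 0.08519671086041289 17.65
```

View pics/c6.png

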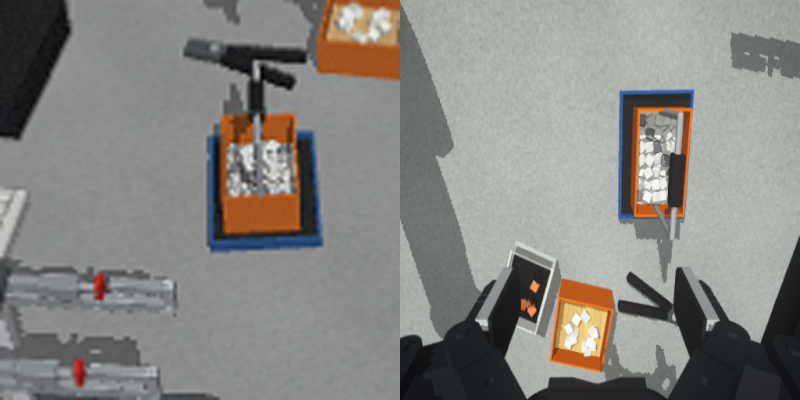

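The picture shows the caddy flat inside the blue tray with floor visible all round. It is still full, the keepers are closed, the bystanders are untouched and the gripper is clear. Handing in.

```bash
python3 -c "
from h import *
print(r.hand_in())"
```

```text
the job is handed in; nothing more can be done
None
```

The orange caddy is off the hook and sitting flat, still full, inside the blue tray with the gripper clear. The bar pushed the keepers with about 12 N (limit 22 N), the robot clock read about 18 s of the 56 s, and the job is handed in; no verdict came back.

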